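# Hang the tube basket and hold the guarded air valve open

## Task

Dry the rinsed tubes: pick up the wire basket by its bail, keeping it upright, hang it by the bail over both prongs of the drying stand's hook and let go of it. Only then flip the catch off the air valve's lever, right over so that it stays open, take hold of the lever's sleeve and pull the lever round against its spring until it is fully open at its stop. Finish while still holding the lever open (it springs shut if released), with the basket still hanging freely, and leave the other things on the bench where they are.

Things in the scene. Friction and masses are not known exactly. Their poses are not given: they have to be found in the camera images.
- basket: loose rectangular steel wire basket of glass tubes, about 0.25 to 0.5 kg: 90 mm along its own x, 124 mm along its own y, walls 65 mm high, with a fixed bail (handle) over the middle. Origin at the centre of its underside; it is the same turned half round
- basket_bail (a point): centre of the basket's bail bar, 135 mm above its underside: a round steel bar 10 mm thick that runs level along the basket's own y, straight for 56 mm either side of this point, then bending down to the short walls. Free of anything for 65 mm below it
- hook_seat (a point): where the bail bar's centre lies when hung on both prongs, mid-way between them, 224 mm above the bench; x to the stand's back, y along it, as the hung bail. The hook is two 8 mm round steel prongs 72 mm apart, along x; tops 5 mm below this point; upturned tips 16 mm in front rise to 19 mm above it: come level from the front, the bail just over the tips and the walls under the prongs, then down
- stand: fixed drying stand: steel base 190 x 400 mm, two posts 251 mm tall with the hook bar (16 mm thick, 228 mm high), a pipe with nozzles at 100 mm height, drip tray; beside these a ball valve with lever and catch, and a regulator (top 152 mm) behind it. Origin: middle of the underside; x to its back, away from the robot, y along it to the hook's end. In it hook_seat is at (-55, 130, 224), lever_stem at (30, -110, 155) mm
- lever (a joint): valve lever, rad: 0 = shut, pointing along the stand's -x; grows as the lever swings level, anticlockwise from above, towards the stand's -y, to its stop at 1.57 = fully open, parallel to the pipe. A spring drives it back to 0: about 3 N at the sleeve when shut, 9 N at the stop. With the catch closed it moves only about 0.1 rad
- lever_stem (a point): on the vertical axis about which the lever turns, at the lever's mid-thickness, 155 mm above the bench; axes: turns with the lever, whose free end lies along its own -x
- lever_grip (a point): the black sleeve of the lever, to be held: 74 mm long along its own x, 22 mm wide (y), 14 mm thick (z); this point at its centre, 112 mm along the lever from the stem and 155 mm above the bench. Nothing stands within 35 mm below it along its whole swing, nor within 40 mm beside it
- catch (a joint): flip catch, rad: 0 = closed, astride the lever; 1.95 = fully open. Its hinge lies level along the stand's x, 14 mm to the +y side of the lever's middle, 8 mm below it, 46 mm in front of the stem; it turns up and over towards +y. Light (50 g): past about 0.8 rad it falls open by its own weight and lies out to 70 mm beside the lever; short of that it falls shut
- catch_tab (a point): centre of the catch's thumb tab: steel plate 24 mm (x), 4 mm thick (y), 30 mm high. Catch closed: upright, 12 mm to the stand's -y side of the lever's middle, 46 mm in front of the stem, centre 181 mm and top 196 mm above the bench; the catch's flat top below it is at 166 mm. Pushing the tab to the stand's +y with upright fingers flips the catch. Axes turn with the catch
- rack: bystander: white plastic tube rack, 85 by 150 mm, 88 mm high over the tubes in it
- carton: bystander: teal carton with open lid, 130 by 170 mm, 165 mm high at the lid
- jar_a: bystander: small clear specimen jar with white cap, 48 mm across, 62 mm high, on the bench in front of the stand
- jar_b: bystander: same kind of jar with a paper label, to the right of the stand
- wash_bottle: bystander: white wash bottle, 72 mm across, 210 mm high
- dish: bystander: shallow steel dish, 90 by 160 mm, 30 mm high
- pencil: bystander: red pencil, 150 mm long, 10 mm thick, lying in front of the stand
Things that resemble listed ones, but are neither listed nor needed, are in the scene too. Leave any green or orange look-alike of the basket alone.

How it is judged:
On the way, in this order (a step that is already met when the one before it is completed fails the run):
1. the basket hangs at rest by its bail on both prongs of the hook, let go (contact force between basket and stand above 1.2 N and distance between basket_bail and hook_seat below 0.025 m and angle between basket's own z axis and vertical below 0.2 rad and contact force between basket and the arm below 0.1 N and contact force between basket and the fingers below 0.1 N and linear speed of basket below 0.06 m/s), for 0.3 s.
2. the catch is flipped open, off the lever, with the lever still shut (value of joint catch above 1.4 rad and value of joint lever below 0.2 rad), for 0.1 s.
At the end, for the whole second after the job is handed in: The gripper holds the lever by its sleeve (over 2 N) within 0.17 rad of its stop; the catch is open (over 1.4 rad); the basket hangs on the hook, bail centre within 25 mm of hook_seat, weight on the prongs, under 0.2 rad off upright, not touched by the robot (contact force between basket and stand above 1.2 N and distance between basket_bail and hook_seat below 0.025 m and angle between basket's own z axis and vertical below 0.2 rad and contact force between basket and the arm below 0.1 N and contact force between basket and the fingers below 0.1 N and value of joint each of catch, lever above 1.4 rad and contact force between the fingers and lever above 2 N); the arm keeps its last pose, push and grip.
It fails at once if the lever is forced past the closed catch (value of joint lever above 0.25 rad and value of joint catch below 0.7 rad).
It fails at once if the basket is tipped more than 0.6 rad (angle between basket's own z axis and vertical above 0.6 rad).
It fails at once if a bystander is shifted more than 40 mm or knocked over (distance of any of rack, carton, jar_a, jar_b, wash_bottle, dish, pencil from where it was at the start of the episode above 0.04 m or angle between any of rack, carton, jar_a, jar_b, wash_bottle, dish's own z axis and vertical above 0.6 rad).
It also fails if it takes over 72 s, if anything falls off the work surface, if the arm or the gripper's body presses on something with over 40 N, if the wrist force passes 120 N, or if a joint passes its speed limit or range.

## Robot

A 6-joint arm with a two-finger parallel gripper is mounted at the origin on the work surface. World frame = base frame: x ahead of the robot, y to its left, z up, the work surface at z = 0. Lengths are in m, angles in rad, forces in N, time in s.
With the tool pointing down it reaches from about 0.325 to 0.775 m from the base axis. Payload 5.5 kg.
Tool frame: the origin (TCP) lies midway between the tips of the shut fingers; the grasp point (between the pads) lies 19 mm behind it (grip_point_offset is the distance from the TCP to the grasp point, in m); z points along the fingers, y is the line along which they close (so a half turn about z gives the same grasp; the last joint's range is limited). The gripper opens to 88 mm and grips with 3 to 60 N. Pads are 20 mm wide; open, the fingers measure 115 mm over their backs; the gripper's body (75 mm by 178 mm) begins 61 mm behind the grasp point.
Start: joints at [-1.179, 0.091, 1.231, -0, 1.82, -0.057], TCP at [0.26, -0.541, 0.186] pointing down, gripper open.
Joint ranges: [-2.87, 2.87], [-0.86, 2.18], [0.17, 2.46], [-1.51, 4.65], [0.06, 2.69], [-2.65, 2.65]. Speed limits (rad/s): [2.57, 2.57, 3.01, 3.14, 3.14, 3.14].

## Interface

Orientations are given as a unit quaternion [w, x, y, z].
In Python, from bench import goto, move_l, set_joints, ungrasp, clamp, pause, ik, grab_frame, camera_model, PlanningError, finish_job, get_time_s, get_joint_positions, get_qvel, get_joint_efforts, get_ee_pos, get_ee_rot, get_force, get_moment, get_gripper_width, get_finger_force, grip_point_offset gives the robot as it stands. Calls block until the motion is done:
- goto(position, orientation): joint-space move of the TCP to a pose.
- move_l(position, speed=0.15, rotation=None, until_force=None): straight line of the TCP; rotation=None keeps the orientation; speed is the mean speed in m/s. With until_force (N) it stops when the force on the tool has changed by that much, and returns True; else False.
- set_joints(angles): joint-space move.
- ungrasp() and clamp(f_grip=None): open the fingers fully, or close them until they stop; f_grip is the grip in N (None keeps the last).
- pause(seconds).
- ik(position, orientation): joint angles nearest the present ones, or None.
- grab_frame(name): name is "scene" or "top"; returns the picture (480x640x3 uint8, blue, green, red); there is no depth.
- camera_model(name): a dict with "mtx" (3x3 intrinsics, pixels), "pose" (4x4, takes a point from camera to world coordinates). Camera axes: x right, y up, looking along -z (the intrinsics and any distortion apply to the point x, -y, -z); pixel columns grow to the right and rows downward; lengths in m; the calibration is good to about 2 mm. A picture is of the moment at which its call begins. camera_model takes no time and is no camera call.
A pose or a line that the arm cannot do raises PlanningError and nothing moves.
- finish_job(): hands the job in; it is judged then, once.
Readings, each from a call of its own:
- get_time_s(): time.
- get_joint_positions(): joint angles.
- get_qvel(): joint speeds.
- get_joint_efforts(): joint torques, N m.
- get_ee_pos(): TCP position.
- get_ee_rot(): TCP orientation.
- get_force(): force on the tool from outside, world axes, zero at the start.
- get_moment(): the same for the moment, N m.
- get_gripper_width(): opening from 0.0 (shut) to 1.0 (fully open).
- get_finger_force(): force on a finger pad.
Only numpy, scipy, OpenCV 4.12 (cv2) and the standard library are available. Lean on these libraries where they do the work, as an engineer would, in place of code of your own. Each camera call takes 0.05 s, during which the arm holds its last target. There are 200 camera calls.

## Working session

There is one attempt and no reset: what is moved stays moved. The work goes in short steps, each a Python script; the robot and the scene stay as the last script left them, time stands still between calls to the robot, and variables do not carry over. Pictures are saved under pics/ and viewed, at most 10 in all, crops included, and the job is handed in when it is done.

```bash
mkdir -p pics; ls; python3 - <<'E'
from bench import *
import cv2, numpy as np
for n in("scene","top"):
    cv2.imwrite(f"pics/{n}0.png",grab_frame(n)); m=camera_model(n); print(n,{k:np.round(v,4).tolist() if not isinstance(v,str) else v for k,v in m.items()})
print(get_time_s(),grip_point_offset)
E
```

```text
pics
scene {'mtx': [[538.9485, 0.0, 329.4678], [0.0, 538.9485, 254.9913], [0.0, 0.0, 1.0]], 'pose': [[-0.1625, -0.5175, 0.8401, 1.6216], [0.9866, -0.0754, 0.1444, 0.2469], [-0.0114, 0.8524, 0.5228, 0.8914], [0.0, 0.0, 0.0, 1.0]]}
top {'mtx': [[589.3402, 0.0, 321.5431], [0.0, 589.3402, 240.7843], [0.0, 0.0, 1.0]], 'pose': [[-0.0235, 0.9892, -0.1445, 0.1942], [-0.9997, -0.023, 0.0052, 0.0286], [0.0018, 0.1446, 0.9895, 1.9674], [0.0, 0.0, 0.0, 1.0]]}
0.1 0.0187
```

View pics/scene0.png

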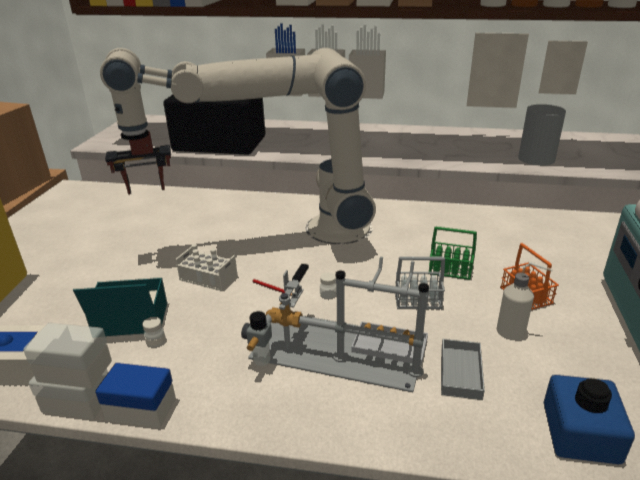

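View pics/top0.png

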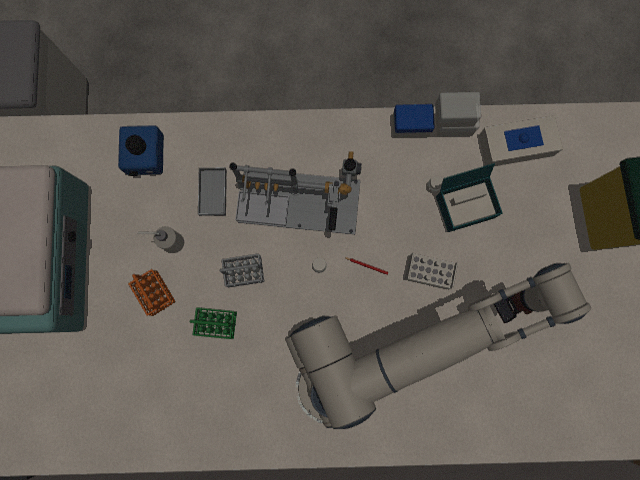

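The scene view, taken from behind the stand, shows the grey basket at about (420,285), the stand from (250,340) to (425,385) and the lever's sleeve at (300,272). In the top view the basket is at (243,270), the stand base spans (237..360,165..235) and the lever's sleeve is at (332,218). I'll enlarge both.

```bash
python3 - <<'E'
import cv2
t=cv2.imread("pics/top0.png")[140:300,200:390]; cv2.imwrite("pics/tc.png",cv2.resize(t,None,fx=3.7,fy=3.7,interpolation=cv2.INTER_CUBIC))
s=cv2.imread("pics/scene0.png")[220:400,230:460]; cv2.imwrite("pics/sc.png",cv2.resize(s,None,fx=3.3,fy=3.3,interpolation=cv2.INTER_CUBIC))
E
```

```text
(no output)
```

View pics/tc.png

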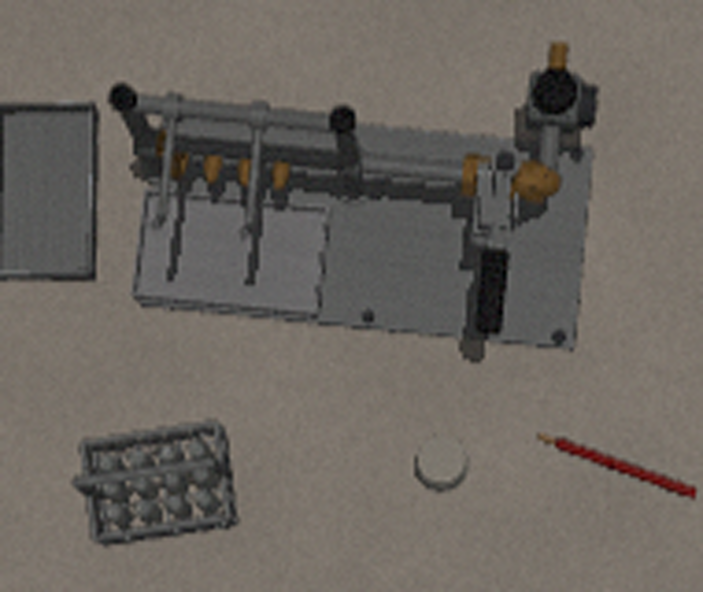

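View pics/sc.png

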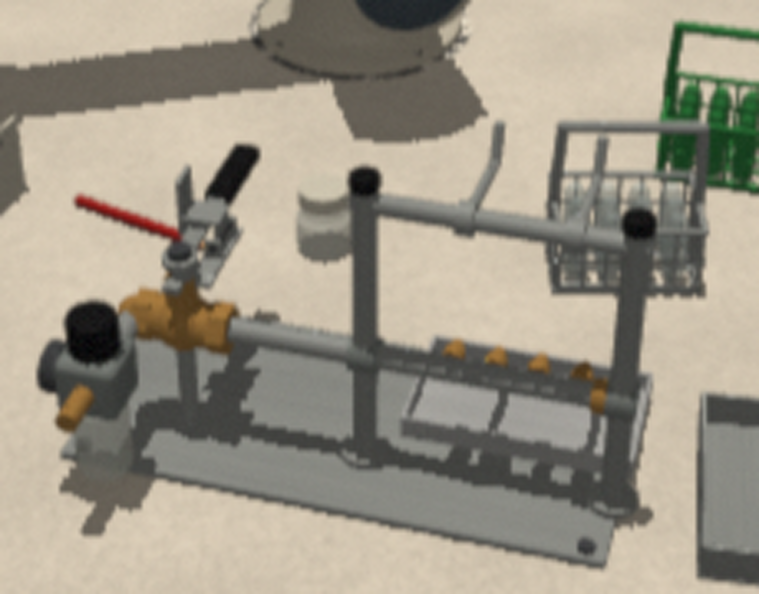

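The crops show these points (crop pixels):

| Feature | Top crop | Scene crop |
|---|---|---|
| Post caps | (123,97), (343,118) | (364,180), (638,222) |
| Prong tips | (161,222), (245,232) | (602,142), (499,127) |
| Sleeve | (491,291) | (235,173) |
| Bail ends | (82,484), (225,463) | (705,129), (560,127) |

I'll triangulate them.

```bash
cat > h.py <<'E'
import numpy as np, cv2
from bench import *
def ray(n,p):
    m=camera_model(n); K=np.array(m["mtx"]); T=np.array(m["pose"])
    d=m.get("dist"); u=cv2.undistortPoints(np.float64([[p]]),K,np.array(d) if d is not None else None)[0,0]
    v=T[:3,:3]@[u[0],-u[1],-1]; return T[:3,3],v/np.linalg.norm(v)
def plane(n,p,z):
    o,v=ray(n,p); return o+v*(z-o[2])/v[2]
def tri(a,b):
    o1,v1=ray("top",a); o2,v2=ray("scene",b)
    t=np.linalg.lstsq(np.c_[v1,-v2],o2-o1,rcond=None)[0]
    p,q=o1+v1*t[0],o2+v2*t[1]; return (p+q)/2,np.linalg.norm(p-q)
E
python3 - <<'E'
from h import *
print(camera_model("top").keys())
tc=lambda p:np.array(p)/3.7+[199.63,139.63]
sc=lambda p:np.array(p)/3.3+[229.65,219.65]
L={"capL":((123,97),(638,222),.251),"capR":((343,118),(364,180),.251),"tipL":((161,222),(602,142),.243),"tipR":((245,232),(499,127),.243),"sleeve":((491,291),(235,173),.16),"bailL":((82,484),(705,129),.135),"bailR":((225,463),(560,127),.135)}
P={}
for k,(a,b,z) in L.items():
    p,e=tri(tc(a),sc(b)); P[k]=p; print(k,p.round(4),round(e,4),"plane",plane("top",tc(a),z).round(4),plane("scene",sc(b),z).round(4))
for k,c in {"tabscene":None}.items(): pass
for c in [(592,148),(575,348),(135,298)]: print("base corner",plane("top",tc(c),.01).round(4))
for c in [(500,170),(505,158)]: print("stem",plane("top",tc(c),.165).round(4))
E
```

```text
dict_keys(['mtx', 'pose'])
capL [0.6798 0.2815 0.2445] 0.0011 plane [0.678  0.2799 0.251 ] [0.6892 0.2817 0.251 ]
capR [0.658  0.103  0.2448] 0.0015 plane [0.6564 0.102  0.251 ] [0.6671 0.1051 0.251 ]
tipL [0.5768 0.254  0.2372] 0.0051 plane [0.5756 0.2506 0.243 ] [0.5855 0.2564 0.243 ]
tipR [0.567  0.1843 0.2371] 0.0017 plane [0.5658 0.1829 0.243 ] [0.5763 0.1857 0.243 ]
sleeve [ 0.5288 -0.0151  0.155 ] 0.0027 plane [ 0.5282 -0.0163  0.16  ] [ 0.5362 -0.012   0.16  ]
bailL [0.3759 0.336  0.131 ] 0.0064 plane [0.3755 0.332  0.135 ] [0.3815 0.3387 0.135 ]
bailR [0.3905 0.2179 0.1313] 0.0121 plane [0.3905 0.2114 0.135 ] [0.3952 0.224  0.135 ]
base corner [ 0.6876 -0.1165  0.01  ]
base corner [ 0.5015 -0.0949  0.01  ]
base corner [0.5569 0.3046 0.01  ]
stem [ 0.6312 -0.0265  0.165 ]
stem [ 0.6415 -0.031   0.165 ]
```

The heights agree with the given sizes (sleeve 0.155, tips 0.237, bail 0.131). That puts the stand at yaw ≈ -0.125, origin ≈ (0.6245, 0.083), and hook_seat ≈ (0.587, 0.218). The bail is at about (0.383, 0.275), yaw 0.12. Next I'll check the basket against its rim and grasp it.

```bash
cat >> h.py <<'E'
from scipy.spatial.transform import Rotation as Ro
YAW=-0.125; ORG=np.array([.6245,.083,0]); S=Ro.from_euler('z',YAW)
def st(x,y,z): return ORG+S.apply(np.array([x,y,z])/1000)
def down(a):  # tool down, closing line (y) at world angle a; the half turn nearest the mid of joint 6
    y=np.array([np.cos(a),np.sin(a),0]); z=np.array([0,0,-1.]); q=Ro.from_matrix(np.c_[np.cross(y,z),y,z]).as_quat(); return np.r_[q[3],q[:3]]
def best(p,a):
    c=[]
    for k in(-np.pi,0,np.pi):
        j=ik(p,down(a+k))
        if j is not None: c.append((abs(j[5]),k))
    return down(a+min(c)[1])
E
python3 - <<'E'
from h import *
tc=lambda p:np.array(p)/3.7+[199.63,139.63]
c=[plane("top",tc(p),.065) for p in((82,440),(220,425),(235,522),(97,543))]; print(np.round(c,3)); c0=np.mean(c,0); print(c0)
d=c[0]-c[1]+c[3]-c[2]; a=np.arctan2(-d[0],d[1]); print("yaw",a)
b=(c0[:2]*.5+np.array([.383,.275])*.5); print("bail",b)
p=get_ee_pos(); move_l([p[0],p[1],.36],.3)
q=best([b[0],b[1],.25],a)
goto([b[0],b[1],.30],q); print(get_joint_positions(),get_time_s())
move_l([b[0],b[1],.155],.2)
np.save("bask.npy",[b[0],b[1],a])
cv2.imwrite("pics/g1.png",np.hstack([cv2.resize(grab_frame("top")[200:320,190:310],(400,400)),cv2.resize(grab_frame("scene")[180:320,350:490],(400,400))]))
E
```

```text
[[0.421 0.344 0.065]
 [0.432 0.223 0.065]
 [0.346 0.21  0.065]
 [0.331 0.331 0.065]]
[0.38237612 0.27671749 0.065     ]
yaw 0.10700392032246328
bail [0.38268806 0.27585874]
[ 5.51327951e-01 -1.94956686e-01  1.30178065e+00 -1.30592851e-04
  2.03480988e+00  4.45392127e-01] 3.7417
```

View pics/g1.png

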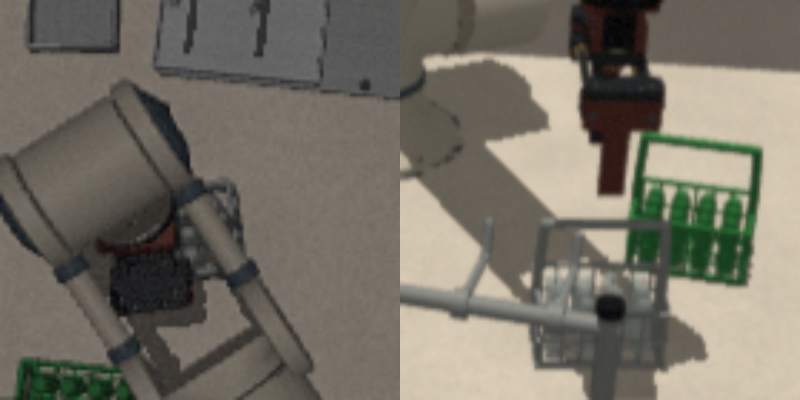

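In the scene crop the finger (tip at (610,195)) stands centred over the bail, whose middle is at (605,222). I'll descend, grip and lift.

```bash
python3 - <<'E'
from h import *
x,y,a=np.load("bask.npy")
print(move_l([x,y,.116],.1,until_force=8),get_ee_pos())
clamp(30); print("w",get_gripper_width(),get_finger_force())
f0=get_force()
off=grip_point_offset
move_l([x,y,.262-off],.12); print("w",get_gripper_width(),get_finger_force(),get_force()-f0,get_ee_pos())
seat=st(-55,130,224); print("seat",seat)
q=get_ee_rot(); dq=Ro.from_euler('z',YAW-a)*Ro.from_quat(np.r_[q[1:],q[0]]); q2=dq.as_quat(); q2=np.r_[q2[3],q2[:3]]
pre=st(-55-75,130,262)-[0,0,off]; print(pre)
move_l(pre,.12,rotation=q2); pause(.4)
print(get_ee_pos(),get_finger_force(),get_time_s())
np.save("q2.npy",q2)
cv2.imwrite("pics/g2.png",np.hstack([cv2.resize(grab_frame("top")[140:260,210:330],(400,400)),cv2.resize(grab_frame("scene")[200:340,330:470],(400,400),interpolation=cv2.INTER_CUBIC)]))
E
```

```text
False [0.38261942 0.27581444 0.11602199]
w 0.004318653427688876 0.0
w 0.0015019956605833223 0.0 [-0.58328604 -0.2065873  -0.439     ] [0.38248476 0.27570826 0.24237598]
seat [0.58613684 0.21884281 0.224     ]
[0.51172202 0.22819341 0.2433    ]
[0.5115796  0.22833385 0.24339392] 0.0 9.5083
```

View pics/g2.png

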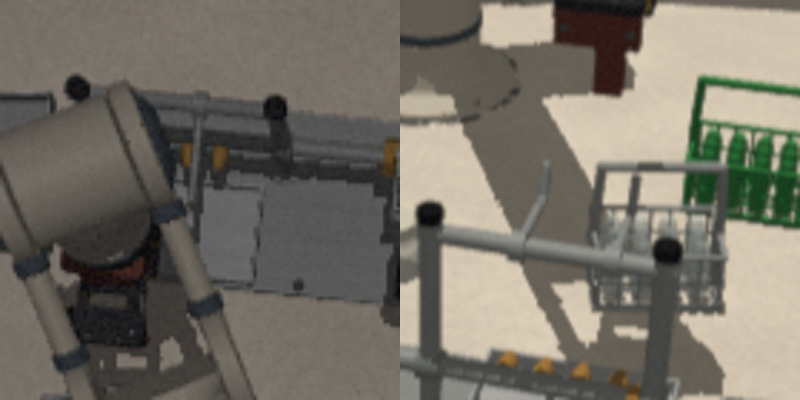

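The fingers closed on nothing (width 0, no force) and the basket hasn't moved. I'll check where the known TCP should project, compared with what I see.

```bash
python3 - <<'E'
from h import *
def proj(n,P):
    m=camera_model(n); T=np.linalg.inv(np.array(m["pose"])); c=T[:3,:3]@P+T[:3,3]; u=np.array(m["mtx"])@[c[0],-c[1],-c[2]]; return (u[:2]/u[2]).round(1)
for P in ([.3827,.2759,.155],[.5116,.2283,.2434],[.383,.276,.135]):
    print(P,proj("scene",P),proj("top",P))
print("scene seen 423.5,248 ; 402,231.5; bail 421,258.5"); print(get_ee_rot())
for n in ("scene","top"): print(camera_model(n))
E
```

```text
[0.3827, 0.2759, 0.155] [419.8 250.7] [238.9 267.1]
[0.5116, 0.2283, 0.2434] [401.1 245.1] [250.7 220.5]
[0.383, 0.276, 0.135] [419.3 257.2] [239.8 267.6]
scene seen 423.5,248 ; 402,231.5; bail 421,258.5
[-2.84452984e-04  7.49884683e-01  6.61568148e-01 -6.83855115e-04]
{'mtx': array([[538.94848992,   0.        , 329.46783885],
       [  0.        , 538.94848992, 254.99133403],
       [  0.        ,   0.        ,   1.        ]]), 'pose': array([[-0.1625247 , -0.51749882,  0.84010755,  1.62163353],
       [ 0.9866391 , -0.07543275,  0.14440635,  0.2468809 ],
       [-0.0113585 ,  0.85235255,  0.52284426,  0.89144507],
       [ 0.        ,  0.        ,  0.        ,  1.        ]])}
{'mtx': array([[589.34021445,   0.        , 321.54310806],
       [  0.        , 589.34021445, 240.78427997],
       [  0.        ,   0.        ,   1.        ]]), 'pose': array([[-2.35166910e-02,  9.89227528e-01, -1.44484817e-01,
         1.94181795e-01],
       [-9.99721737e-01, -2.30026511e-02,  5.22748012e-03,
         2.85593895e-02],
       [ 1.84763340e-03,  1.44567546e-01,  9.89493209e-01,
         1.96739115e+00],
       [ 0.00000000e+00,  0.00000000e+00,  0.00000000e+00,
         1.00000000e+00]])}
```

```bash
python3 - <<'E'
from h import *
def proj(n,P):
    m=camera_model(n); T=np.linalg.inv(np.array(m["pose"])); c=T[:3,:3]@P+T[:3,3]; u=np.array(m["mtx"])@[c[0],-c[1],-c[2]]; return (u[:2]/u[2]).round(1)
for P in ([0,0,0],[.26,-.541,.186],[.26,-.541,.245],[0,0,.2]): print(P,proj("scene",P),proj("top",P))
print(plane("scene",(146,192),.186), plane("scene",(341,222),0))
s=grab_frame("scene"); t=grab_frame("top")
cv2.imwrite("pics/s3.png",s);
cv2.imwrite("pics/g3.png",np.hstack([cv2.resize(s[140:300,320:480],(400,400)),cv2.resize(t[200:440,200:440],(400,400))]))
E
```

```text
[0, 0, 0] [338.2 226.7] [330.6 386.9]
[0.26, -0.541, 0.186] [147.9 201.1] [509.  300.3]
[0.26, -0.541, 0.245] [144.1 183. ] [515.4 299.4]
[0, 0, 0.2] [338.  172.8] [331.8 393.8]
[ 0.19971959 -0.57587551  0.186     ] [-0.03525924  0.00474018  0.        ]
```

View pics/g3.png

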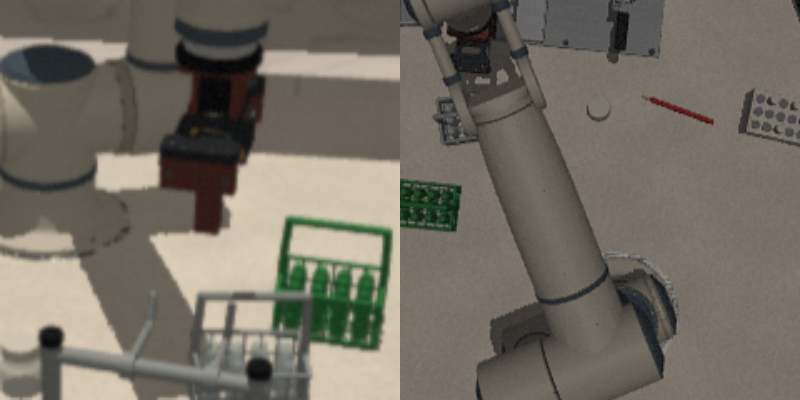

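The base projects where I see it, at (338,226). But the fingertips appear about 10 px higher than the reported TCP in both the start view and this one, so they are really about 30–35 mm higher than reported. I'll touch the empty bench to settle it.

```bash
python3 - <<'E'
from h import *
move_l([.46,.135,.15],.25); pause(.3); f0=get_force()
move_l([.46,.135,.04],.15)
hit=move_l([.46,.135,-.04],.03,until_force=5)
print(hit,get_ee_pos(),get_force()-f0,get_time_s(),get_joint_positions())
s=grab_frame("scene");t=grab_frame("top")
move_l([.46,.135,.2],.25)
cv2.imwrite("pics/g4.png",np.hstack([cv2.resize(s[190:310,310:430],(400,400)),cv2.resize(t[180:300,220:340],(400,400))]))
E
```

```text
True [ 0.46001683  0.13500847 -0.03635705] [-1.20531852 -0.63047074  4.83690543] 13.8833 [ 2.14637018e-01 -1.62412974e-01  1.87566317e+00 -1.82442966e-04
  1.42994640e+00  3.39684801e-01]
```

View pics/g4.png

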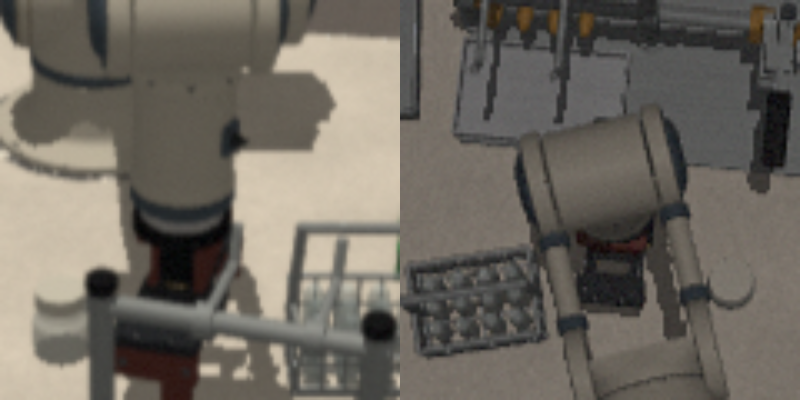

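The bench is touched at a reported z of -0.036, so true tip height = reported + 0.036. I'll apply that correction and grasp again. The image of the held basket will then show any horizontal bias.

```bash
cat >> h.py <<'E'
ZB=.0364
def T(p): return np.array(p)-[0,0,ZB]   # true tip -> commanded
E
python3 - <<'E'
from h import *
x,y,a=np.load("bask.npy"); off=grip_point_offset
ungrasp(); p=get_ee_pos()
q=best([x,y,.25],a); goto(T([x,y,.25]),q); 
move_l(T([x,y,.165]),.2)
print(move_l(T([x,y,.118]),.08,until_force=6),get_ee_pos())
f0=get_force(); clamp(30); print("w",get_gripper_width(),get_finger_force(),get_force()-f0)
move_l(T([x,y,.20]),.08); pause(.3); print("w",get_gripper_width(),get_finger_force(),get_force()-f0,get_ee_pos(),get_time_s())
s=grab_frame("scene");t=grab_frame("top")
cv2.imwrite("pics/g5.png",np.hstack([cv2.resize(s[170:310,350:490],(400,400)),cv2.resize(t[200:320,190:310],(400,400))]))
E
```

```text
False [0.38270833 0.27594498 0.08173041]
w 0.1067964709382472 29.983161091804504 [ 1.74517768 -0.35001811 -0.75706335]
w 0.10694546767975809 29.976512789726257 [-0.21928628  0.29575093 -4.26806147] [0.38260187 0.27580282 0.16332956] 21.125
```

View pics/g5.png

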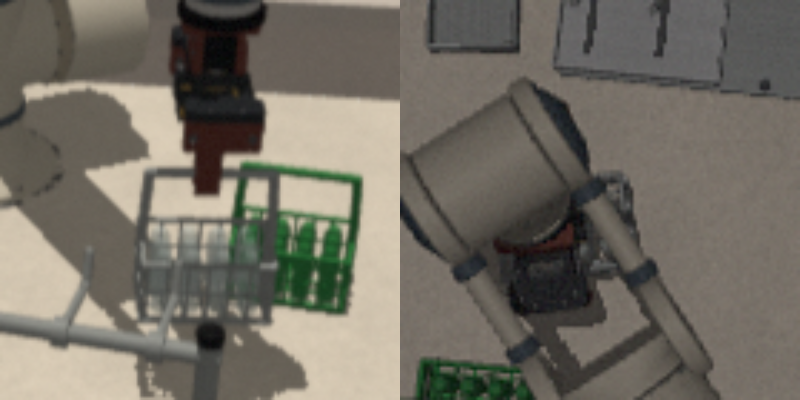

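The bail is held: width is 9.4 mm, which matches the bar, and the load is 4.3 N. The basket is upright, with bail corners at crop (150,172) and (275,176) and the finger in the middle at (207,174). Next I'll carry it to the pre-hang point and compare the bail with the prong tips there.

```bash
python3 - <<'E'
from h import *
x,y,a=np.load("bask.npy"); DZ=.135-.0817
print("bail seen",plane("scene",(424.2,231),.217), "cmd",x,y)
q=get_ee_rot(); r=Ro.from_euler('z',YAW-a)*Ro.from_quat(np.r_[q[1:],q[0]]); q2=r.as_quat(); q2=np.r_[q2[3],q2[:3]]; np.save("q2.npy",q2)
move_l([x,y,.265-DZ],.12)
pre=st(-55-65,130,265)-[0,0,DZ]
move_l(pre,.1,rotation=q2); pause(.5)
print(get_ee_pos(),get_finger_force(),get_gripper_width(),get_time_s())
s=grab_frame("scene");t=grab_frame("top")
cv2.imwrite("pics/s6.png",s);cv2.imwrite("pics/t6.png",t)
cv2.imwrite("pics/g6.png",np.hstack([cv2.resize(s[200:320,340:460],(400,400),interpolation=cv2.INTER_CUBIC),cv2.resize(t[150:270,200:320],(400,400),interpolation=cv2.INTER_CUBIC)]))
E
```

```text
bail seen [0.38644658 0.28242408 0.217     ] cmd 0.3826880619914086 0.2758587430901659
[0.52159444 0.22696805 0.21169342] 29.975837767124176 0.10678607401287173 23.9
```

View pics/g6.png

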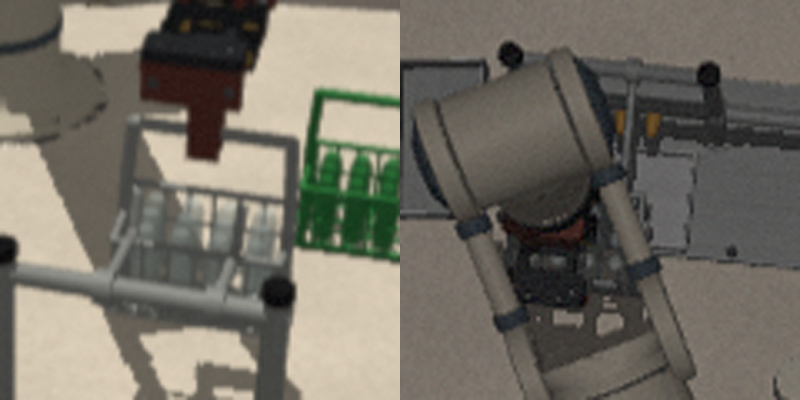

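The basket hangs level in front of the hook, with bail corners at crop (128,120) and (298,138), and the right prong tip at about (120,215). I've now used all 10 viewings, so from here I'll check by numbers only.

```bash
python3 - <<'E'
from h import *
c=lambda p:np.array(p)*.3+[339.65,199.65]
L,R=plane("scene",c((298,138)),.265),plane("scene",c((128,120)),.265); print(L,R,(L+R)/2, L-R)
print("reported",get_ee_pos(),"seat",st(-55,130,224),"tips model",st(-71,94,243),st(-71,166,243))
E
```

```text
[0.52104669 0.29165666 0.265     ] [0.51254058 0.17300062 0.265     ] [0.51679363 0.23232864 0.265     ] [0.00850612 0.11865604 0.        ]
reported [0.52164708 0.2269368  0.21171188] seat [0.58613684 0.21884281 0.224     ] tips model [0.56577339 0.18511849 0.243     ] [0.57474997 0.25655672 0.243     ]
```

```bash
python3 - <<'E'
from h import *
DZ=.135-.0817
cy=S.apply([0,-.005,0])
p=st(-55+6,130,262)-[0,0,DZ]+cy
f0=get_force()
print("bump",move_l(p,.08,until_force=6),get_ee_pos(),p,get_force()-f0); pause(.3)
f0=get_force()
h=move_l(p-[0,0,.046],.04,until_force=3)
print("down",h,get_ee_pos()[2]+DZ,get_force()-f0,get_finger_force(),get_time_s())
cv2.imwrite("pics/s7.png",grab_frame("scene"))
E
```

```text
bump False [0.5912252  0.21330935 0.20886866] [0.59146666 0.21313377 0.2087    ] [ 2.25096736 -1.21723655 -0.04192244]
down True 0.2229510022260437 [-0.20013243 -1.43349765  8.68388698] 29.976494014263153 26.2333
```

Contact came at bail height 0.223 m, and 0.224 was expected. I'll release, retreat, and check numerically that the bail stays there.

```bash
python3 - <<'E'
from h import *
def proj(n,P):
    m=camera_model(n); M=np.linalg.inv(np.array(m["pose"])); c=M[:3,:3]@P+M[:3,3]; u=np.array(m["mtx"])@[c[0],-c[1],-c[2]]; return u[:2]/u[2]
p=get_ee_pos(); ungrasp(); pause(.3); move_l(p+[0,0,.12],.15); pause(.5)
a=cv2.imread("pics/s7.png"); b=grab_frame("scene"); t=grab_frame("top"); cv2.imwrite("pics/s8.png",b); cv2.imwrite("pics/t8.png",t)
print(get_force(),get_time_s())
# bail bar: dark band along columns beside the fingers, before and after
for y in(90,106,160,176):
    u=proj("scene",st(-49,y,224)); c=int(round(u[0])); r=int(round(u[1]))
    print(y,u.round(1),"held",a[r-10:r+11,c,1].tolist(),"after",b[r-10:r+11,c,1].tolist())
d=cv2.absdiff(a,b).max(2)[270:340,360:440]; print("below-rim change px",(d>30).sum(),"of",d.size)
# feasibility of what follows
for P,ang in ((st(-16,-156,250),YAW),(st(-16,-156,176),YAW),(st(-16,-82,176),YAW)):
    print([None if j is None else np.round(j,2)[[0,5]].tolist() for j in (ik(T(P),down(ang+k)) for k in(0,np.pi))])
for th in(0,.8,1.6):
    P=st(30-112*np.cos(th),-110-112*np.sin(th),136)
    print(th,[None if j is None else np.round(j,2).tolist() for j in (ik(T(P),down(YAW+th+k)) for k in(np.pi/2,-np.pi/2))])
E
```

```text
[0.2462014  0.30291233 0.28702949] 29.4167
90 [376.9 267.4] held [30, 28, 28, 27, 29, 24, 44, 75, 86, 78, 72, 72, 71, 75, 75, 69, 67, 67, 68, 68, 74] after [100, 97, 97, 98, 97, 98, 98, 98, 98, 91, 81, 75, 75, 78, 76, 73, 71, 75, 98, 103, 93]
106 [383.8 268.5] held [25, 27, 24, 23, 26, 26, 45, 75, 87, 77, 74, 72, 74, 85, 96, 97, 96, 95, 96, 95, 98] after [98, 97, 96, 97, 99, 99, 96, 96, 89, 77, 71, 74, 75, 83, 96, 99, 98, 99, 95, 98, 98]
160 [407.5 272. ] held [201, 202, 203, 201, 204, 204, 202, 185, 137, 82, 72, 81, 132, 182, 195, 178, 141, 106, 92, 115, 132] after [202, 202, 205, 203, 203, 204, 204, 187, 137, 80, 73, 80, 135, 183, 195, 180, 143, 106, 91, 79, 71]
176 [414.6 273. ] held [193, 193, 198, 202, 200, 200, 201, 195, 152, 87, 74, 78, 115, 171, 198, 201, 200, 199, 198, 198, 196] after [194, 196, 199, 203, 201, 201, 203, 197, 152, 84, 72, 77, 116, 173, 202, 203, 201, 201, 197, 198, 198]
below-rim change px 310 of 5600
[[-0.18, -0.05], None]
[[-0.18, -0.05], None]
[[-0.05, 0.07], None]
0 [[-0.09, -0.1, 1.57, -0.0, 1.67, -1.54], [-0.09, -0.1, 1.57, -0.0, 1.67, 1.6]]
0.8 [[-0.24, -0.01, 1.49, -0.0, 1.66, -2.48], [-0.24, -0.01, 1.49, -0.0, 1.66, 0.66]]
1.6 [None, [-0.27, 0.21, 1.25, -0.0, 1.68, -0.18]]
```

The bail's dark band sits exactly at the predicted rows and didn't change after release: the basket is hanging free. Next is the catch.

```bash
python3 - <<'E'
from h import *
def proj(n,P):
    m=camera_model(n); M=np.linalg.inv(np.array(m["pose"])); c=M[:3,:3]@P+M[:3,3]; u=np.array(m["mtx"])@[c[0],-c[1],-c[2]]; return u[:2]/u[2]
q=down(YAW)
goto(T(st(-16,-156,300)),q); clamp(10)
move_l(T(st(-16,-156,176)),.2); pause(.2); f0=get_force()
hit=move_l(T(st(-16,-82,176)),.05,until_force=12)
print("hit",hit,get_ee_pos(),T(st(-16,-82,176)),S.inv().apply(get_force()-f0))
move_l(T(st(-16,-82,290)),.2); pause(.3); print(get_time_s(),S.inv().apply(get_force()-f0))
# clear of view: step aside, then look
b=grab_frame("scene"); cv2.imwrite("pics/s9.png",b); a=cv2.imread("pics/s8.png")
pts={"tab shut":st(-16,-122,188),"tab shut top":st(-16,-122,194),"tab open lo":st(-16,-60,150),"tab open":st(-16,-50,140)}
for k,P in pts.items():
    u=np.round(proj("scene",P)).astype(int); print(k,u,"before",a[u[1]-1:u[1]+2,u[0]-3:u[0]+4,1].tolist(),"after",b[u[1]-1:u[1]+2,u[0]-3:u[0]+4,1].tolist())
d=(cv2.absdiff(a,b).max(2)>35)[255:300,265:325]
for r in d[::2]: print(''.join('#' if v else '.' for v in r))
E
```

```text
hit True [ 0.5933772  -0.0390476   0.14066005] [0.59840151 0.00363459 0.1396    ] [ 0.2860418  -1.17439917  1.39085268]
34.6583 [ 0.14769095 -0.26365839  0.11347591]
tab shut [285 275] before [[197, 167, 136, 90, 68, 94, 179], [192, 137, 109, 73, 65, 87, 163], [191, 116, 79, 68, 67, 89, 161]] after [[199, 170, 138, 91, 70, 93, 182], [196, 141, 113, 76, 68, 90, 166], [194, 120, 79, 67, 69, 87, 164]]
tab shut top [285 272] before [[204, 203, 198, 168, 132, 117, 194], [203, 200, 182, 145, 102, 103, 193], [202, 185, 155, 117, 77, 97, 192]] after [[208, 207, 201, 169, 136, 118, 200], [204, 202, 184, 148, 105, 103, 198], [203, 190, 156, 119, 82, 101, 193]]
tab open lo [311 292] before [[207, 206, 205, 204, 205, 205, 205], [211, 210, 206, 202, 204, 204, 204], [210, 208, 204, 203, 203, 204, 203]] after [[210, 209, 209, 208, 208, 208, 209], [212, 213, 210, 205, 205, 208, 207], [214, 211, 209, 206, 206, 207, 209]]
tab open [315 296] before [[206, 208, 209, 207, 205, 205, 204], [208, 210, 211, 209, 208, 206, 206], [207, 209, 208, 206, 206, 206, 205]] after [[212, 212, 212, 205, 166, 119, 110], 
[... 776 characters left out ...]
........................#####
........................................................####
.........................########...........................
........................##########..........................
.......................##########...........................
.............................##.............................
.......................####.................................
......................####..................................
......................###.........##........................
.......................#.........##................#####....
.......................##.........................#######...
..........................######.................###########
```

The push stopped early on a force spike with the front face at y ≈ -115, and the catch fell shut again (tab pixels unchanged). I'll repeat with slightly higher contact, in short steps, watching the force.

```bash
python3 - <<'E'
from h import *
move_l(T(st(-16,-156,290)),.25); move_l(T(st(-16,-156,182)),.2); pause(.2); f0=get_force()
move_l(T(st(-16,-140,182)),.06)
for y in range(-136,-79,4):
    h=move_l(T(st(-16,y,182)),.04,until_force=25); f=S.inv().apply(get_force()-f0); print(y,h,f.round(1))
    if h or np.linalg.norm(f)>18: break
print(S.inv().apply(get_ee_pos()-ORG).round(4),get_time_s())
cv2.imwrite("pics/s10.png",grab_frame("scene"))
E
```

```text
-136 False [ 1.2  0.1 -0.9]
-132 False [-0.5  0.6 -1. ]
-128 False [ 0.   1.2 -0. ]
-124 False [ 0.6 -1.   0.2]
-120 False [-0.3  0.8  0.1]
-116 False [-0.3 -0.7  0.1]
-112 False [ 0.8 -0.3 -1.6]
-108 False [ 0.4 -0.1 -1.2]
-104 False [ 0.5  0.5 -0. ]
-100 False [0.8 0.6 0.2]
-96 False [ 0.4 -0.6 -1. ]
-92 False [-0.2  0.7 -0.1]
-88 False [ 0.6  0.3 -0.6]
-84 False [ 1.2 -0.4 -0.1]
-80 False [-0.2 -0.6 -0.1]
[-0.016  -0.0797  0.1456] 40.2167
```

```bash
python3 - <<'E'
from h import *
move_l(T(st(-16,-80,250)),.25)
b=grab_frame("scene"); t=grab_frame("top"); cv2.imwrite("pics/s11.png",b); a=cv2.imread("pics/s8.png"); print(get_time_s())
print("tab shut px",a[275,282:289,1],b[275,282:289,1])
d=(cv2.absdiff(a,b).max(2)>35)[255:310,270:335]
for r in d[::2]: print(''.join('#' if v else '.' for v in r))
for r in b[262:310:3,272:330:2,1]: print(' '.join('%3d'%v for v in r))
E
```

```text
40.7917
tab shut px [192 137 109  73  65  87 163] [202 205 205 204 203 204 202]
..........................###########...........................#
...............................................................##
...............................................................##
.............................................................####
.............................................................####
............................................................#####
...........................................................######
..........................................................#######
...............###........................................#######
..............####...................................############
.............######................................##############
.............######...............................###############
.............######................................#############.
.............#########..#####...####.............................
.............#######..#####.##.#########.........................
.............######.######..#.
[... 1983 characters left out ...]
 134
202 202 201 180 146  46  52  99  69  75 133 130  50  64  70  70  89 206 205 159  91  69  68  99 129 103 105 102 105
206 205 204 203 143  67  68  65  68  93  81  43  71  71  73  83 189 208 207 209 209 202  98  99 101 102 104 104 102
205 206 204 194 126  51  48  63 106 159  74  73  73 127 200 181 207 209 208 208 208 164 102 100 101 100 100 101 103
206 206 205 202 109  85  87  80  71  68  69  70 108 202 205 206 208 204 207 206 196 108  99  98  99  98  99 101  99
206 205 205 201 117 102  78  70  67  69  70  87 197 203 205 206 205 207 203 201 114 100  98 100  98  97  97 100  99
166 160 177 177 104 112  92  60  63 135 139 183 204 205 202 203 205 203 202 192  98  97  97 115 159 163 161 115 106
```

The tab's old pixels are now bare bench, and the catch's plate lies out to the +y side: it's open, with the lever still shut. I'll grasp the sleeve and swing it.

```bash
python3 - <<'E'
from h import *
def lp(th,z): return T(st(30-112*np.cos(th),-110-112*np.sin(th),z))
q=lambda th: down(YAW+th-np.pi/2)
ungrasp(); goto(lp(0,230),q(0)); pause(.2); f0=get_force()
print("down",move_l(lp(0,137),.15,until_force=8),get_ee_pos(),lp(0,137))
clamp(45); print("w",get_gripper_width()*88,get_finger_force(),S.inv().apply(get_force()-f0),get_time_s())
if 15<get_gripper_width()*88<28:
    for th in np.arange(1,10)*.17:
        move_l(lp(th,137),.1,rotation=q(th))
        f=S.inv().apply(get_force()-f0); print(round(th,2),"tang",round(f@[np.sin(th),-np.cos(th),0],1),"f",f.round(1),round(get_gripper_width()*88,1))
        if np.linalg.norm(f)>35: break
print(get_time_s(),get_ee_pos())
E
```

```text
down False [ 0.52991914 -0.01596611  0.10166914] [ 0.52942557 -0.01591842  0.1006    ]
w 21.77350970940199 44.990699887275696 [-1.46095691 -2.35794625 -0.24771601] 45.5167
0.17 tang -0.7 f [-1.9  0.4  0.3] 22.2
0.34 tang -0.5 f [-3.6 -0.7  0.5] 21.8
0.51 tang -1.9 f [-6.  -1.1  0.7] 22.1
0.68 tang -2.0 f [-6.8 -2.9  1.1] 21.4
0.85 tang -3.3 f [-7.2 -3.2  2. ] 21.6
1.02 tang -3.9 f [-8.4 -6.2  1.2] 21.7
1.19 tang -5.5 f [-8.4 -6.   1.7] 21.8
1.36 tang -4.8 f [-6.6 -8.1  1. ] 22.3
1.53 tang -6.9 f [-7.2 -7.7  1.8] 21.4
48.5917 [ 0.62103036 -0.14183877  0.10055537]
```

```bash
python3 - <<'E'
from h import *
def lp(th,z): return T(st(30-112*np.cos(th),-110-112*np.sin(th),z))
q=lambda th: down(YAW+th-np.pi/2)
f0=get_force()
for th in(1.56,1.59):
    h=move_l(lp(th,137),.05,rotation=q(th),until_force=12); pause(.3)
    f=S.inv().apply(get_force()); print(th,h,f.round(1),round(get_gripper_width()*88,1),get_finger_force())
    if h: break
b=grab_frame("scene"); a=cv2.imread("pics/s8.png"); cv2.imwrite("pics/s12.png",b)
c=cv2.imread("pics/s11.png")
print("bail cols",b[258:279,415,1].tolist(),a[263:284,415,1].tolist(),b[263:284,408,1].tolist())
print("old sleeve px",c[268:280:3,290:306:3,1].tolist(),b[268:280:3,290:306:3,1].tolist())
print("catch open diff px vs after flip",(cv2.absdiff(b,c).max(2)>35)[280:305,302:322].sum(),b[286,298:316:2,1],c[286,298:316:2,1])
dk=(b.max(2)<40)[230:330,200:330]; n,l,s,ce=cv2.connectedComponentsWithStats(dk.astype(np.uint8)); print([(s[i].tolist()) for i in range(1,n) if s[i,4]>15])
print(get_time_s())
E
```

```text
1.56 False [-6.2 -7.8  1. ] 21.6 45.00762462615967
1.59 False [-9.2 -8.9  2. ] 21.7 45.08525848388672
bail cols [198, 199, 203, 202, 199, 196, 196, 198, 203, 201, 202, 203, 199, 175, 145, 125, 100, 118, 174, 201, 204] [194, 196, 199, 203, 201, 201, 203, 197, 152, 84, 72, 77, 116, 173, 202, 203, 201, 201, 197, 198, 198] [201, 205, 205, 205, 205, 205, 203, 179, 145, 122, 99, 115, 159, 165, 151, 142, 139, 136, 132, 128, 126]
old sleeve px [[208, 207, 205, 38, 14, 12], [203, 203, 102, 15, 10, 53], [203, 192, 26, 5, 13, 174], [202, 50, 17, 12, 86, 203]] [[205, 205, 206, 207, 204, 196], [204, 202, 199, 202, 192, 97], [200, 203, 204, 192, 99, 96], [201, 202, 200, 100, 96, 97]]
catch open diff px vs after flip 384 [ 84 110 132 135 143 139 134 130 116] [ 68  74  71  72  71  69  69  82 135]
[[6, 0, 56, 66, 1164], [25, 59, 7, 4, 20], [51, 82, 15, 18, 234]]
49.7417
```

The sleeve has left its old place and is held at 45 N. The push against the spring is 9.2 N, which fits the stop. The bail rows haven't changed and the catch plate is still lying open, so I'm handing in.

```bash
python3 -c "
from bench import *
print(finish_job(),get_time_s())"
```

```text
the job is handed in; nothing more can be done
the job is handed in; nothing more can be done
```

I handed in the job at about 50 s with the basket hanging free on both prongs, the catch flipped open, and the lever held at its stop with a 45 N grip; these are from force and image readings, and no verdict was returned.

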